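Click the square drift into its ball-catch holder

ROBOT

A 7-joint arm with a two-finger parallel gripper is mounted at the origin on the work surface. World frame = base frame: x ahead of the robot, y to its left, z up, the work surface at z = 0. Lengths are in m, angles in rad, forces in N, time in s.
With the tool pointing down it reaches from about 0.425 to 0.825 m from the base axis. Payload 3.6 kg.
Tool frame: the origin (TCP) lies between the finger pads; the fingertips stand 14 mm ahead of it and the grasp point (between the pads) lies 5 mm behind it; z points along the fingers, y is the direction in which the jaws open and shut (so a half turn about z gives the same grasp; the last joint's range is limited). The gripper opens to 85 mm and grips with 20 to 120 N. Pads are 22 mm wide; open, the fingers measure 114 mm over their backs; the gripper's body (76 mm by 85 mm) begins 54 mm behind the grasp point. The pads swing forward as they close: fully open they stand 13 mm farther back than shut.
Start: joints at [-1.361, 0.615, -0.013, 1.423, 0.008, 1.103, -0.04], TCP at [0.152, 0.632, 0.245] pointing down, gripper open.
Joint ranges: [-3.12, 3.12], [-0.3, 2.06], [-1.34, 1.32], [0.26, 2.42], [-1.36, 4.5], [0.01, 1.98], [-2.84, 2.84]. Speed limits (rad/s): [2.79, 2.79, 3.14, 3.14, 3.14, 3.14, 3.14].

INTERFACE

Orientations are given as a unit quaternion [w, x, y, z].
In Python, from station import state, snapshot, job_done gives the robot as it stands.
- The arm moves only by the shell command python3 -m creep 'ROWS' [FORCE]. ROWS is text: rows parted by semicolons, each of 5 numbers parted by spaces: the shift along the world's x, y, z normalised to -1 to 1, where 1 is 50 cm, then the turn about the world's z normalised to -1 to 1, where 1 is 0.5 rad, then the opening, from 0 (shut) to 1 (fully open). In form: dx dy dz yaw jaw; .... A call has 1 to 12 rows; each row is the pose to reach, as a shift and turn from the pose measured when the call began; what a row does not reach only later rows make up. A row lasts 1/8 s, in which the tool goes at most 62.5 mm and 10.7 degrees, less where a joint would pass 70% of its speed; a pose out of reach is approached as far as the arm can. A call with a number of a shift or a turn outside -1 to 1 is refused whole. A call with a gripper value outside its range is refused whole. The fingers move at their own pace and stop on an object; FORCE is the grip in N (left out, the last holds). Time passes only in rows, so rows that repeat a pose let the fingers close. It gives the time, the measured TCP pose, the force and the opening at its end, in the units of the state.
- state(): the state, without advancing time (a new reading comes with each control period).
- snapshot(name): name is "scene" or "top" or "wrist"; returns a dict with "image" (420x560x3 uint8, blue, green, red), "fovy" (degrees; the focal length in pixels is half the picture's height over the tangent of half this angle, whatever the lens; pixels are square), "cx", "cy" (the principal point, pixels), "world_to_cam" (4x4, takes a point from world to camera coordinates). Camera axes: x right, y down, z forward; pixel columns grow to the right and rows downward; lengths in m; the calibration is good to about 2 mm. A picture is of the moment at which its call begins. There is no depth.
- job_done(): hands the job in, once; it reports no verdict.
The state is a dict: "time_s": time; "joint_positions": joint angles; "qvel": joint speeds; "joint_torque": joint torques, N m; "eef_pos": TCP position; "eef_rot": TCP orientation; "contact_force": force on the tool from outside, world axes, zero at the start; "torque": the same for the moment, N m; "width": finger opening in m.
Only numpy, scipy, OpenCV 4.12 (cv2) and the standard library are available. Lean on these libraries where they do the work, as an engineer would, in place of code of your own. Each camera call takes 0.05 s, during which the arm holds its last target.

TASK

Put the square-shanked nylon drift away: pick it up, stand its grooved shank in the square well of the steel holder, and press it down with a gentle, felt push until it clicks past the sprung side ball and is fully home on the stop, then let go. Do not force it against the stop once it is home, and leave the other things on the shelf where they are.

Things in the scene. Friction and masses are not known exactly. Their poses are not given: they have to be found in the camera images.
- drift_mid (a point): Centre (half-way up) of the loose off-white nylon drift to put away; stands upright, 122 mm tall, 110 to 250 g, square in section (the other nylon drift is round). Its head, 38 x 38 mm with flat top and good to grip on two opposite flats, reaches from 15 to 61 mm above this point; below is the shank, 32 x 32 mm. z is up along the drift, x and y square to the flats; quarter turns are alike.
- drift_foot (a point): Centre of the drift's underside. The foot is tapered: 24 mm wide at this end, full 32 mm width from 7 mm up. A groove 3.5 mm deep and 12 mm wide with 45 degree sides runs all round the shank, centred 35 mm above this point; it takes the holder's ball.
- holder_mouth (a point): Centre of the top opening of the dark steel holder: a block 72 x 72 mm, 84 mm tall, with two low foot flanges along its x, fixed to the shelf. x, y parallel to the sides of its square well, z up. Well 33.5 x 33.5 mm, with a 45 degree lead-in widening to 41.5 mm over the top 4 mm. The flat stop inside lies 46 to 70 mm below this point, differing each time and not to be seen.
- holder: The same holder, origin at the centre of its underside. The shank meets the sprung ball some 38 mm before the rubber-faced stop (stop_c0): about 10 N (7 to 15) to pass it, then a drag of about 5 N until, in the last 5 mm, the ball drops into the groove (click, drag gone) and the push rises on the stop. Over 25 N on the stop harms it. Home, the head's underside is 6 to 30 mm above the holder.
- catch (a joint): How far the sprung side ball (12 mm, standing 4.5 mm into the well from its -y side, 34 mm above the stop) is pushed back, m: 0 with the well empty, about 0.003 with the full shank on it, below 0.0016 once it is in the drift's groove. Little more than the reading noise: judge the push by force.
- rounddrift: Bystander: off-white nylon drift, round, 105 mm tall, 42 mm across at its head, 30 mm at its foot; stands upright. Origin at the centre of its underside.
- nut: Bystander: silver bridge nut, a hexagon 60 mm across the corners and 30 mm tall on a flange 68 mm across, with a round neck to 52 mm height. Origin at the centre of its underside.
- puller: Bystander: red hydraulic tensioner puller, a stepped cylinder 68 mm across and 130 mm tall, standing. Origin at the centre of its underside.
- cap: Bystander: black rubber bumper cap, a dome 56 mm across and 36 mm tall. Origin at the centre of its underside.
- washer: Bystander: flat steel washer, 60 mm across, 6 mm thick, lying. Origin at the centre of its underside.
There are look-alikes about, which are no part of the job. Leave any green, purple or red look-alike of the part that bears drift_mid alone.

How it is judged:
By the outcome, as a careful person would: the job done as asked, in the order asked, and still so for the second after the job is handed in, with the robot touching nothing.
It also fails if it takes over 53 s, if anything falls off the work surface, if the arm or the gripper's body presses on something with over 40 N, if the wrist force passes 120 N, or if a joint passes its speed limit or range.

## Working session

There is one attempt and no reset: what is moved stays moved. The work goes in short steps, Python scripts to look and compute and a shell command to move; the robot and the scene stay as the last step left them, time stands still between calls to the robot, and variables do not carry over. Pictures are saved under pics/ and viewed, and the job is handed in when it is done.

```bash
ls; mkdir -p pics; python3 - <<'E'
from station import state,snapshot
import cv2
s=state();print({k:s[k] for k in ("time_s","eef_pos","eef_rot","contact_force","width")})
for n in ("scene","top","wrist"):
    d=snapshot(n);cv2.imwrite(f"pics/{n}0.png",d["image"]);print(n,d["fovy"],d["cx"],d["cy"],d["world_to_cam"], d.keys())
E
```

```text
pics
{'time_s': 0.0, 'eef_pos': array([0.15231172, 0.63115177, 0.24413583]), 'eef_rot': array([-1.32465698e-04,  1.18092536e-01,  9.93001762e-01, -1.27890460e-03]), 'contact_force': array([-0.07973185,  0.46108324, -0.01724477]), 'width': 0.08535453521007119}
scene 45.853486776293764 281.88779665015215 217.97876007293564 [[-0.66218781  0.74931191 -0.0062414   0.37482747]
 [ 0.51848907  0.45215803 -0.7257563  -0.24635453]
 [-0.54099574 -0.48382307 -0.68792357  1.2346259 ]
 [ 0.          0.          0.          1.        ]] dict_keys(['image', 'fovy', 'cx', 'cy', 'world_to_cam'])
top 54.823699834477075 280.8809523342161 201.62374742465818 [[-0.00909087 -0.99888255 -0.04637886  0.04547437]
 [-0.99858428  0.01149951 -0.05193457  0.58608115]
 [ 0.05240987  0.04584107 -0.99757296  0.82651862]
 [ 0.          0.          0.          1.        ]] dict_keys(['image', 'fovy', 'cx', 'cy', 'world_to_cam'])
wrist 58.83918179899125 276.97789903249367 200.03283127412539 [[ 0.23510592  0.97196806 -0.00181812 -0.64882475]
 [ 0.91984301 -0.22189245  0.32350051 -0.04252108]
 [ 0.31402874 -0.07772927 -0.94622625  0.38136984]
 [ 0.          0.          0.          1.        ]] dict_keys(['image', 'fovy', 'cx', 'cy', 'world_to_cam'])
```

View pics/scene0.png

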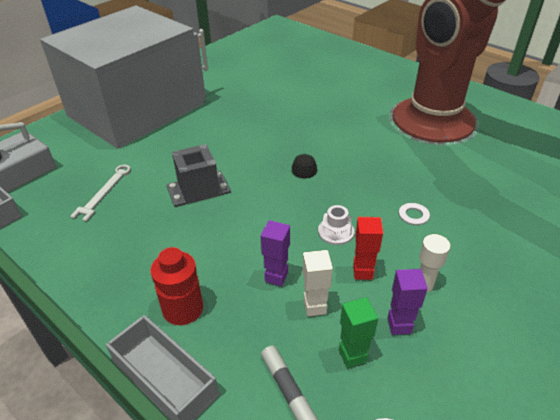

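View pics/top0.png

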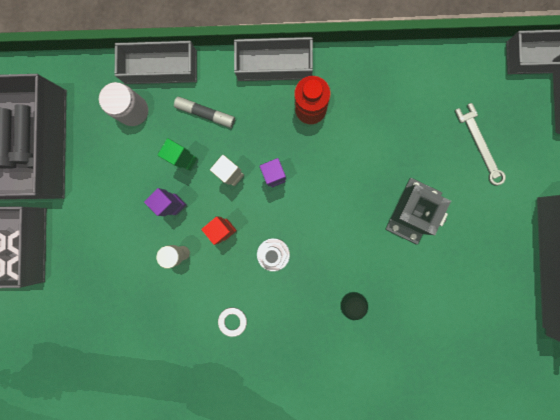

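View pics/wrist0.png

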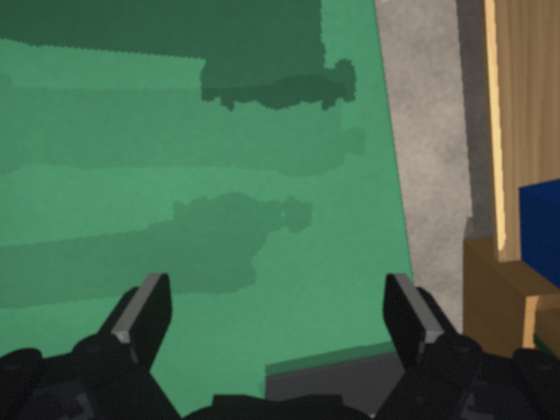

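The off-white candidates in the top view are:
- the square drift at (226,169)
- the round drift at (168,257)
- a large round off-white piece at (117,98)

The coloured look-alikes are green (174,152), purple (160,202) and (274,173), and red (217,231). By description I choose (226,169), which is scene (317,262). The holder is at top (425,208). Next I check close crops.

```bash
python3 - <<'E'
import cv2,numpy as np
t=cv2.imread("pics/top0.png");s=cv2.imread("pics/scene0.png")
a=cv2.resize(t[140:200,200:260],(390,390),interpolation=cv2.INTER_NEAREST)
b=cv2.resize(s[240:325,280:365],(390,390),interpolation=cv2.INTER_NEAREST)
c=cv2.resize(t[170:250,380:460],(390,390),interpolation=cv2.INTER_NEAREST)
d=cv2.resize(s[140:205,165:230],(390,390),interpolation=cv2.INTER_NEAREST)
cv2.imwrite("pics/crop1.png",np.hstack([a,b]));cv2.imwrite("pics/crop2.png",np.hstack([c,d]))
E
```

```text
(no output)
```

View pics/crop1.png

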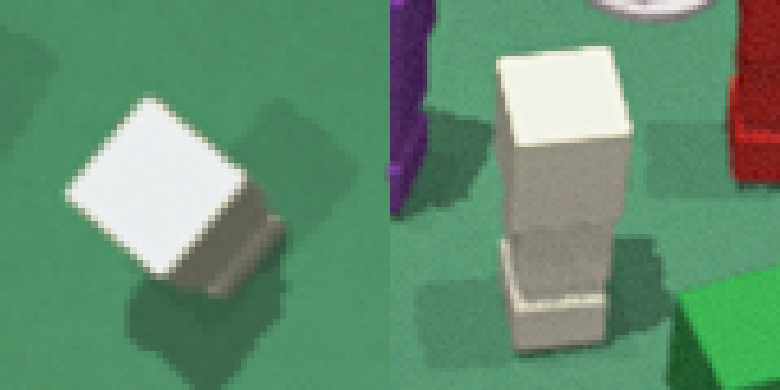

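View pics/crop2.png

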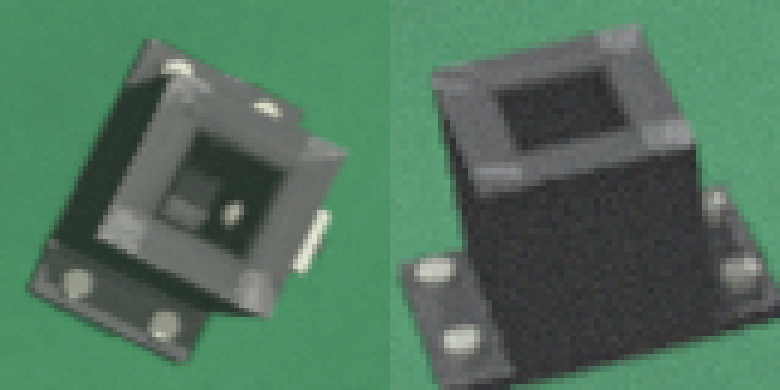

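```bash
cat > h.py <<'E'
import numpy as np,cv2
def cam(d):
    f=d["image"].shape[0]/2/np.tan(np.radians(d["fovy"])/2)
    K=np.array([[f,0,d["cx"]],[0,f,d["cy"]],[0,0,1]]);return K,np.asarray(d["world_to_cam"])
def ray(d,p):
    K,T=cam(d);R=T[:3,:3];o=-R.T@T[:3,3];v=R.T@np.linalg.inv(K)@np.array([p[0],p[1],1.]);return o,v/np.linalg.norm(v)
def plane(d,p,z):
    o,v=ray(d,p);return o+v*(z-o[2])/v[2]
def tri(d1,p1,d2,p2):
    P1=cam(d1)[0]@cam(d1)[1][:3];P2=cam(d2)[0]@cam(d2)[1][:3]
    X=cv2.triangulatePoints(P1,P2,np.array(p1,float).reshape(2,1),np.array(p2,float).reshape(2,1));X=X[:3,0]/X[3,0]
    o,v=ray(d1,p1);w=X-o;g1=np.linalg.norm(w-v*(w@v));return X,g1
def proj(d,X):
    K,T=cam(d);c=K@(T[:3,:3]@np.asarray(X)+T[:3,3]);return c[:2]/c[2]
def yaw(P):  # P 4 ordered corners -> edge angle mod 90deg
    e=np.roll(P,-1,0)-P;a=np.arctan2(e[:,1],e[:,0]);return np.degrees(np.angle(np.mean(np.exp(4j*a)))/4),np.linalg.norm(e[:,:2],axis=1)*1000
E
python3 - <<'E'
from station import snapshot
from h import *
import cv2,pickle
t=snapshot("top");s=snapshot("scene");pickle.dump((t,s),open("v0.pkl","wb"))
def quad(m):
    c=max(cv2.findContours(m,cv2.RETR_EXTERNAL,cv2.CHAIN_APPROX_NONE)[0],key=cv2.contourArea)
    h=cv2.convexHull(c);
    for e in np.linspace(1,9,30):
        q=cv2.approxPolyDP(h,e,True)
        if len(q)<=4: break
    return q[:,0].astype(float)
def sub(d,x0,y0,x1,y1,th):
    m=np.zeros(d["image"].shape[:2],np.uint8);r=d["image"][y0:y1,x0:x1];m[y0:y1,x0:x1]=(r.min(2)>th)*255;return m
qt=quad(sub(t,205,145,250,195,190));qs=quad(sub(s,295,240,340,280,190))
print("qt",qt.tolist(),"qs",qs.tolist())
ct,cs=qt.mean(0),qs.mean(0)
X,g=tri(t,ct,s,cs);print("drift top centre",X,g)
for z in(.122,):
    P=np.array([plane(t,p,z) for p in qt]);print(P.mean(0),yaw(P))
    P=np.array([plane(s,p,z) for p in qs]);print(P.mean(0),yaw(P))
ht=np.array([(175,72),(349,152),(268,318),(97,238)])/4.875+[380,170]-.5
hs=np.array([(432,72),(640,25),(697,145),(478,192)])/6.-[65,0]+[165,140]-.5
X,g=tri(t,ht.mean(0),s,hs.mean(0));print("holder mouth",X,g)
P=np.array([plane(t,p,.084) for p in ht]);print(P.mean(0),yaw(P))
P=np.array([plane(s,p,.084) for p in hs]);print(P.mean(0),yaw(P))
E
```

```text
qt [[222.0, 155.0], [236.0, 166.0], [225.0, 181.0], [210.0, 169.0]] qs [[326.0, 250.0], [331.0, 268.0], [308.0, 271.0], [303.0, 254.0]]
drift top centre [0.64481227 0.1401211  0.12133079] 0.00019814554296777135
[0.64461445 0.14016629 0.122     ] (np.float64(-38.909150551181334), array([33.2180296 , 34.1647165 , 35.81969827, 33.97201118]))
[0.64515216 0.14017685 0.122     ] (np.float64(-38.372166063366834), array([36.06146623, 34.15944851, 33.87040261, 35.8393261 ]))
holder mouth [ 0.56504295 -0.2354091   0.08280574] 7.4542300138756754e-06
[ 0.56508963 -0.23496093  0.084     ] (np.float64(-26.317746482956444), array([72.58078666, 71.32716371, 71.3786169 , 71.25772367]))
[ 0.56532108 -0.23469101  0.084     ] (np.float64(-27.64048036990088), array([71.96707523, 72.45626866, 71.84776623, 69.83636126]))
```

```bash
python3 - <<'E'
from h import *
import pickle
t,s=pickle.load(open("v0.pkl","rb"))
c=np.array([.645,.140])
for a in (51.3,141.3):
  u=np.array([np.cos(np.radians(a)),np.sin(np.radians(a))]);v=np.array([-u[1],u[0]])
  for n,p,z in (("pur1",(274,172),.12),("green",(174,152),.12),("pur2",(160,202),.12),("red",(217,231),.12),("round",(168,257),.105),("bigwhite",(117,98),.1),("puller",(312,88),.13),("nut",(272,257),.05)):
    X=plane(t,p,z)[:2];print(a,n,X.round(3),"jaw,side mm",((X-c)@u*1000).round(),((X-c)@v*1000).round())
E
```

```text
51.3 pur1 [0.636 0.047] jaw,side mm -79.0 -51.0
51.3 green [0.676 0.233] jaw,side mm 92.0 34.0
51.3 pur2 [0.583 0.259] jaw,side mm 54.0 123.0
51.3 red [0.529 0.152] jaw,side mm -63.0 99.0
51.3 round [0.48  0.248] jaw,side mm -19.0 196.0
51.3 bigwhite [0.787 0.351] jaw,side mm 254.0 22.0
51.3 puller [ 0.787 -0.024] jaw,side mm -40.0 -214.0
51.3 nut [0.475 0.057] jaw,side mm -172.0 81.0
141.3 pur1 [0.636 0.047] jaw,side mm -51.0 79.0
141.3 green [0.676 0.233] jaw,side mm 34.0 -92.0
141.3 pur2 [0.583 0.259] jaw,side mm 123.0 -54.0
141.3 red [0.529 0.152] jaw,side mm 99.0 63.0
141.3 round [0.48  0.248] jaw,side mm 196.0 19.0
141.3 bigwhite [0.787 0.351] jaw,side mm 22.0 -254.0
141.3 puller [ 0.787 -0.024] jaw,side mm -214.0 40.0
141.3 nut [0.475 0.057] jaw,side mm 81.0 172.0
```

The crops show a flat-topped off-white square post with a groove, which is my target. The holder is in the other crop.

Measured positions:

| Item | Triangulated position (m) | Stated height (m) | Edge yaw |
|---|---|---|---|
| Drift top | (0.645, 0.140, 0.121) | 0.122 | -38.7° |
| Holder mouth | (0.565, -0.235, 0.083) | 0.084 | about -27° |

Both are within reach. The jaw at 51.3° clears the neighbours, so I move to hover over the drift.

```bash
python3 -m creep '0.08 -0.08 0 -0.1 0.76; 0.17 -0.17 0 -0.2 0.76; 0.26 -0.26 0 -0.3 0.76; 0.35 -0.35 0 -0.4 0.76; 0.44 -0.44 0 -0.5 0.76; 0.53 -0.53 0 -0.6 0.76; 0.62 -0.62 0 -0.7 0.76; 0.71 -0.71 0 -0.8 0.76; 0.8 -0.8 0 -0.88 0.76; 0.88 -0.88 0 -0.88 0.76; 0.95 -0.95 0 -0.88 0.76; 0.986 -0.982 0 -0.88 0.76' 60
python3 - <<'E'
from station import *
import cv2,pickle
w=snapshot("wrist");pickle.dump(w,open("w1.pkl","wb"));cv2.imwrite("pics/w1.png",w["image"])
s=state();print(s["time_s"],s["eef_pos"],s["eef_rot"],s["contact_force"],s["width"])
E
```

```text
time_s: 1.75
eef_pos: [0.6474, 0.1358, 0.2444]
eef_rot: [0.001, 0.335, 0.942, -0.002]
contact_force: [-0.5, -0.0, -0.2]
width: 0.0652
1.8 [0.64903859 0.13367742 0.24417516] [ 0.00188917  0.33572124  0.94195667 -0.00230519] [ 2.83137567 -2.28521372  0.53377709] 0.06498689319280179
```

View pics/w1.png

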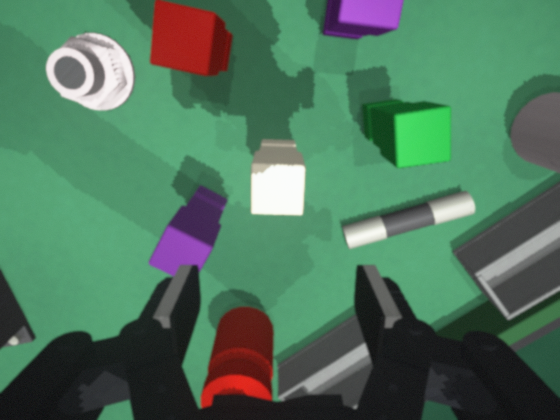

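The wrist view shows the white square top centred at about (278,190), nearly square to the jaws. I let the arm settle, then refine.

```bash
python3 -m creep '-0.004 0.008 0 0 0.76; -0.004 0.008 0 0 0.76;-0.004 0.008 0 0 0.76'
cat > q.py <<'E'
from h import *
def quad(m):
    c=max(cv2.findContours(m,cv2.RETR_EXTERNAL,cv2.CHAIN_APPROX_NONE)[0],key=cv2.contourArea)
    h=cv2.convexHull(c)
    for e in np.linspace(1,9,30):
        q=cv2.approxPolyDP(h,e,True)
        if len(q)<=4: break
    return q[:,0].astype(float)
def jaw(q):
    w,x,y,z=q;return np.degrees(np.arctan2(1-2*(x*x+z*z),2*(x*y-w*z)))
E
python3 - <<'E'
from station import *
from q import *
import pickle
w=snapshot("wrist");st=state();pickle.dump(w,open("w2.pkl","wb"));t,s=pickle.load(open("v0.pkl","rb"))
g=w["image"];m=np.zeros(g.shape[:2],np.uint8);m[140:225,240:320]=(g[140:225,240:320].min(2)>200)*255
q=quad(m);print(q.tolist(),st["time_s"])
P=np.array([plane(w,p,.122) for p in q]);print(P.mean(0),yaw(P))
qt=np.array([[222.0, 155.0], [236.0, 166.0], [225.0, 181.0], [210.0, 169.0]])
print("tri",tri(t,qt.mean(0),w,q.mean(0)))
print("eef",st["eef_pos"],"jaw",jaw(st["eef_rot"]),st["contact_force"])
E
```

```text
time_s: 2.17
eef_pos: [0.6461, 0.1397, 0.2444]
eef_rot: [0.001, 0.334, 0.942, -0.002]
contact_force: [-0.5, -0.4, 0.4]
width: 0.0652
[[300.0, 170.0], [297.0, 218.0], [249.0, 216.0], [251.0, 172.0]] 2.225
[0.64440911 0.13843513 0.122     ] (np.float64(-40.66949339570533), array([35.9020849 , 34.84612702, 32.96533553, 34.09509419]))
tri (array([0.64379861, 0.139452  , 0.12513278]), np.float64(0.0003672066213101443))
eef [0.64626638 0.13933463 0.24442973] jaw 50.905036440663494 [-0.53323378 -0.33990752  0.01067627]
```

Wrist, top and scene agree within about 1.5 mm on drift (0.6447, 0.1395). I descend.

```bash
python3 -m creep '-0.003 0 -0.08 0 0.76; -0.003 0 -0.16 0 0.76; -0.003 0 -0.22 0 0.76; -0.003 0 -0.27 0 0.76; -0.003 0 -0.295 0 0.76; -0.003 0 -0.302 0 0.76; -0.003 0 -0.302 0 0.76; -0.003 0 -0.302 0 0.76'
python3 - <<'E'
from station import *
import cv2
w=snapshot("wrist");cv2.imwrite("pics/w3.png",w["image"])
E
```

```text
time_s: 3.22
eef_pos: [0.6455, 0.1395, 0.0946]
eef_rot: [0.003, 0.335, 0.942, -0.001]
contact_force: [0.3, 0.9, -0.1]
width: 0.0651
```

View pics/w3.png

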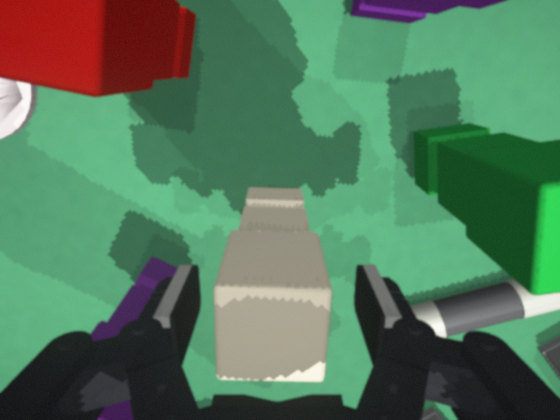

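The drift head spans columns 215 to 330 and sits centred between the pads at 198 and 357. I close on it.

```bash
python3 -m creep '0 0 0 0 0.6; 0 0 0 0 0.4; 0 0 0 0 0.2; 0 0 0 0 0.2; 0 0 0 0 0.2; 0 0 0 0 0.2' 70; python3 -m creep '0 0 0.02 0 0.2; 0 0 0.06 0 0.2; 0 0 0.12 0 0.2; 0 0 0.2 0 0.2; 0 0 0.28 0 0.2; 0 0 0.32 0 0.2; 0 0 0.32 0 0.2'
python3 - <<'E'
from station import *
import cv2
w=snapshot("wrist");cv2.imwrite("pics/w4.png",w["image"])
s=snapshot("scene");cv2.imwrite("pics/s4.png",s["image"])
from q import jaw
st=state();print(st["eef_pos"],jaw(st["eef_rot"]),st["eef_rot"],st["contact_force"])
E
```

```text
time_s: 4.03
eef_pos: [0.6458, 0.1391, 0.0953]
eef_rot: [0.003, 0.335, 0.942, -0.001]
contact_force: [-0.6, -2.3, 4.9]
width: 0.0375
time_s: 4.9
eef_pos: [0.6464, 0.1395, 0.2568]
eef_rot: [0.004, 0.335, 0.942, -0.0]
contact_force: [0.0, 0.8, -2.6]
width: 0.0372
[0.64485077 0.13918396 0.25381625] 50.907011244220655 [ 0.00171801  0.33456761  0.942368   -0.00202835] [-0.03364352 -0.88369871 -2.60414009]
```

View pics/w4.png

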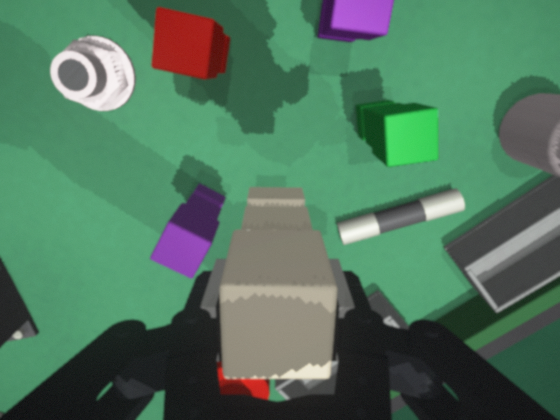

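View pics/s4.png

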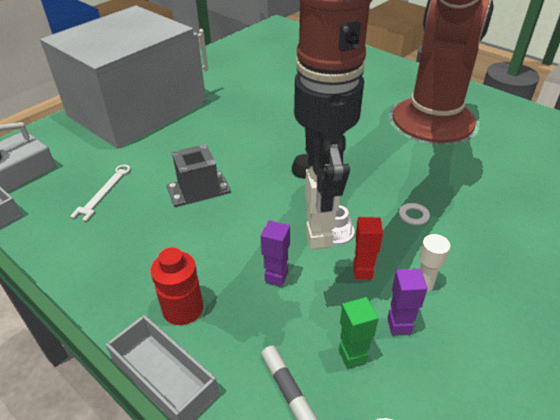

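Grasp confirmed: width is 37 mm and the foot is about 0.16 m up. I carry it to a point beside the holder, 60 mm off, so the wrist camera can see the mouth.

```bash
python3 -m creep '-0.003 -0.05 0 0.03 0.2; -0.01 -0.14 0 0.08 0.2; -0.016 -0.24 0 0.13 0.2; -0.022 -0.34 0 0.18 0.2; -0.03 -0.44 0 0.24 0.2; -0.036 -0.54 0 0.3 0.2; -0.042 -0.64 0 0.36 0.2; -0.05 -0.72 0 0.4 0.2; -0.054 -0.78 0 0.426 0.2; -0.054 -0.8 0 0.426 0.2; -0.054 -0.8 0 0.426 0.2; -0.054 -0.8 0 0.426 0.2'
python3 - <<'E'
from station import *
import cv2,pickle
from q import jaw
w=snapshot("wrist");cv2.imwrite("pics/w5.png",w["image"]);st=state();print(st["eef_pos"],jaw(st["eef_rot"]),st["contact_force"],st["width"]);pickle.dump((w,st["eef_pos"]),open("w5.pkl","wb"))
E
```

```text
time_s: 6.5
eef_pos: [0.6185, -0.2579, 0.2532]
eef_rot: [0.001, 0.231, 0.973, -0.001]
contact_force: [1.0, 0.5, -1.8]
width: 0.0372
[ 0.61858988 -0.25803557  0.2535201 ] 63.30264146130903 [ 0.27959284 -0.33813041 -2.69644752] 0.037815612894424075
```

View pics/w5.png

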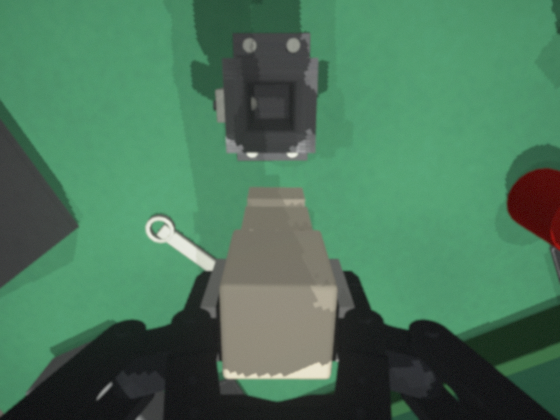

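The mouth is in clear view around (271,105), with its walls vertical in the picture, so the yaw matches. I zoom in to measure its corners and the foot edge of the held drift.

```bash
python3 - <<'E'
import cv2,numpy as np
g=cv2.imread("pics/w5.png")
a=cv2.resize(g[30:220,205:335],None,fx=4.2,fy=3,interpolation=cv2.INTER_CUBIC)
a=cv2.convertScaleAbs(a,alpha=2.2,beta=0)
cv2.imwrite("pics/w5c.png",a);print(a.shape)
E
```

```text
(570, 546, 3)
```

View pics/w5c.png

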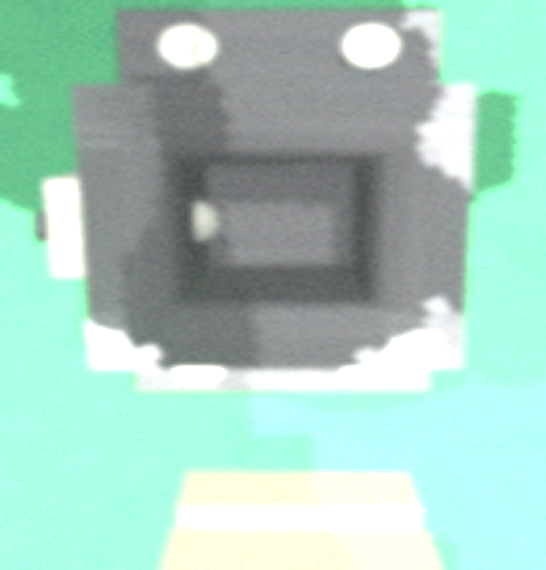

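```bash
python3 - <<'E'
from q import *
import pickle
w,e=pickle.load(open("w5.pkl","rb"));t,s=pickle.load(open("v0.pkl","rb"))
f=lambda L:np.array([(x/4.2+205-.4,y/3+30-.4) for x,y in L])
o=f([(73,85),(475,85),(464,370),(87,370)])
for nm,q,z in(("outer",o,.084),("well",f([(180,155),(377,155),(377,302),(180,302)]),.080)):
    P=np.array([plane(w,p,z) for p in q]);print(nm,P.mean(0),yaw(P))
ht=np.array([(175,72),(349,152),(268,318),(97,238)])/4.875+[380,170]-.5
hs=np.array([(432,72),(640,25),(697,145),(478,192)])/6.-[65,0]+[165,140]-.5
for d,p in((t,ht),(s,hs)): print("tri",tri(d,p.mean(0),w,o.mean(0)))
# foot +v bottom edge, top face
a=np.radians(63.3);u=np.array([np.cos(a),np.sin(a)]);v=np.array([-u[1],u[0]])
zf=e[2]-.0948
for nm,q,z in(("foot edge",f([(188,472),(412,472)]),zf),("foot@7",f([(176,518),(425,518)]),zf+.007),("headtop +v edge",np.array([(220,285),(337,285)]),zf+.122),("headtop -v edge",np.array([(224,378),(331,378)]),zf+.122)):
    P=np.array([plane(w,p,z)[:2] for p in q])-e[:2];print(nm,"jaw",(P@u*1000).round(1),"side",(P@v*1000).round(1))
E
```

```text
outer [ 0.56549148 -0.23719053  0.084     ] (np.float64(-26.80410651607588), array([71.64682828, 72.08311573, 72.86104241, 72.08808552]))
well [ 0.56535193 -0.23641285  0.08      ] (np.float64(-26.892133664804422), array([36.27476995, 37.65840815, 37.8224506 , 37.66724643]))
tri (array([ 0.56491401, -0.23691193,  0.07771805]), np.float64(0.0002753683600348604))
tri (array([ 0.56426484, -0.23658839,  0.08179483]), np.float64(5.469946296366324e-05))
foot edge jaw [-17.2  16.3] side [14.8 14.8]
foot@7 jaw [-18.6  17.9] side [7.1 7.1]
headtop +v edge jaw [-17.6  19. ] side [20.1 20.1]
headtop -v edge jaw [-18.1  18.8] side [-16.8 -16.8]
```

```bash
python3 - <<'E'
from q import *
import pickle
w,e=pickle.load(open("w5.pkl","rb"))
f=lambda L:np.array([(x/4.2+205-.4,y/3+30-.4) for x,y in L])
a=np.radians(63.3);u=np.array([np.cos(a),np.sin(a)]);v=np.array([-u[1],u[0]])
zf=e[2]-.0948
P=np.array([plane(w,p,zf+.007)[:2] for p in f([(186,472),(413,472)])])-e[:2];print("jaw",(P@u*1000).round(1),"side",(P@v*1000).round(1))
D=np.array([.5654,-.2367])-e[:2];print("to mouth: jaw,side",D@u*1000,D@v*1000)
for j,sd in((0,0),(0,.001),(0,-.001)):
    d=D-u*j-v*sd;print(j,sd,d,d/.5)
E
```

```text
jaw [-16.9  15.9] side [17.  16.9]
to mouth: jaw,side -4.838635452901023 57.104797830228215
0 0 [-0.05318988  0.02133557] [-0.10637977  0.04267114]
0 0.001 [-0.05229651  0.02088625] [-0.10459302  0.04177251]
0 -0.001 [-0.05408325  0.02178489] [-0.10816651  0.04356978]
```

The drift sits about 1 mm off the TCP in the hand, consistent with the grasp. The move to bring it over the mouth is (-0.104, 0.043). I go there, then down to about 10 mm above the mouth.

```bash
python3 -m creep '-0.05 0.02 0 0 0.2; -0.09 0.037 0 0 0.2; -0.104 0.043 -0.02 0 0.2; -0.104 0.043 -0.06 0 0.2; -0.104 0.043 -0.1 0 0.2; -0.104 0.043 -0.125 0 0.2; -0.104 0.043 -0.13 0 0.2; -0.104 0.043 -0.13 0 0.2; -0.104 0.043 -0.13 0 0.2'
python3 - <<'E'
from station import *
import cv2,pickle
from q import jaw
import numpy as np
w=snapshot("wrist");s=snapshot("scene")["image"][120:220,140:260];st=state();print(st["eef_pos"],jaw(st["eef_rot"]),st["contact_force"],st["width"])
cv2.imwrite("pics/w6.png",np.hstack([w["image"][:,130:430],cv2.resize(s,(480,400))[:,:].copy().repeat(1,0) if 0 else cv2.resize(s,(480,420))]))
E
```

```text
time_s: 7.68
eef_pos: [0.5672, -0.2368, 0.1894]
eef_rot: [0.003, 0.231, 0.973, -0.001]
contact_force: [-0.1, -0.1, -2.5]
width: 0.0374
[ 0.56699722 -0.23671655  0.18924253] 63.302114296022985 [-0.09427917 -0.24080437 -2.23767072] 0.037347257489524714
```

View pics/w6.png

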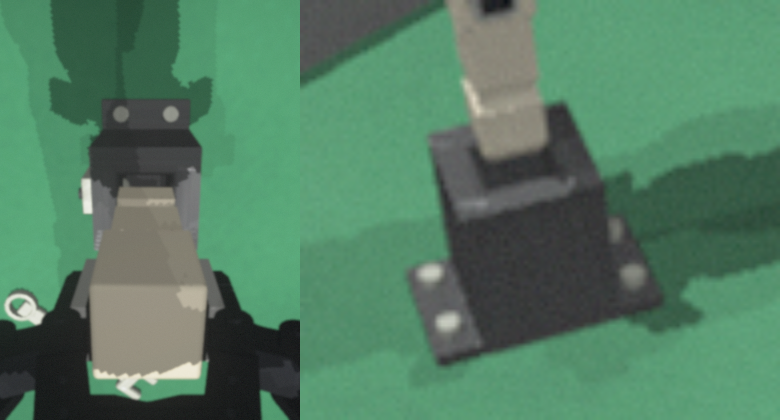

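The foot is over the mouth and straight. Baseline Fz is about -2.3 N from the weight. I enter slowly.

```bash
python3 -m creep '0 0 -0.01 0 0.2; 0 0 -0.02 0 0.2; 0 0 -0.03 0 0.2; 0 0 -0.034 0 0.2; 0 0 -0.034 0 0.2'; python3 -m creep '0 0 -0.004 0 0.2; 0 0 -0.008 0 0.2; 0 0 -0.008 0 0.2'
```

```text
time_s: 8.4
eef_pos: [0.5669, -0.2367, 0.172]
eef_rot: [0.002, 0.231, 0.973, -0.001]
contact_force: [0.1, -0.7, -2.6]
width: 0.0372
time_s: 8.78
eef_pos: [0.5668, -0.2367, 0.1677]
eef_rot: [0.002, 0.231, 0.973, -0.001]
contact_force: [-0.2, -0.6, -1.6]
width: 0.0375
```

```bash
for i in 1; do python3 -m creep '0 0 -0.004 0 0.2; 0 0 -0.006 0 0.2; 0 0 -0.006 0 0.2'; done; python3 -m creep '0 0 -0.004 0 0.2; 0 0 -0.006 0 0.2; 0 0 -0.006 0 0.2'
```

```text
time_s: 9.15
eef_pos: [0.5667, -0.2366, 0.1647]
eef_rot: [0.002, 0.231, 0.973, -0.001]
contact_force: [0.8, -0.6, -2.7]
width: 0.0372
time_s: 9.52
eef_pos: [0.5667, -0.2366, 0.1615]
eef_rot: [0.002, 0.231, 0.973, -0.001]
contact_force: [-0.5, -0.7, -2.8]
width: 0.0372
```

```bash
python3 -m creep '0 0 -0.004 0 0.2; 0 0 -0.006 0 0.2; 0 0 -0.006 0 0.2'
```

```text
time_s: 9.9
eef_pos: [0.5667, -0.2366, 0.1584]
eef_rot: [0.002, 0.231, 0.973, -0.001]
contact_force: [0.0, 0.2, -2.4]
width: 0.037
```

```bash
python3 -m creep '0 0 -0.004 0 0.2; 0 0 -0.006 0 0.2; 0 0 -0.006 0 0.2'
```

```text
time_s: 10.28
eef_pos: [0.5666, -0.2366, 0.1552]
eef_rot: [0.002, 0.231, 0.973, -0.001]
contact_force: [-0.9, 0.6, -2.5]
width: 0.0375
```

```bash
python3 -m creep '0 0 -0.004 0 0.2; 0 0 -0.006 0 0.2; 0 0 -0.006 0 0.2'
```

```text
time_s: 10.65
eef_pos: [0.5665, -0.2365, 0.1521]
eef_rot: [0.001, 0.231, 0.973, -0.001]
contact_force: [-0.3, -0.4, -1.8]
width: 0.0376
```

```bash
python3 -m creep '0 0 -0.004 0 0.2; 0 0 -0.006 0 0.2; 0 0 -0.006 0 0.2'
```

```text
time_s: 11.02
eef_pos: [0.5665, -0.2365, 0.149]
eef_rot: [0.001, 0.231, 0.973, -0.001]
contact_force: [-0.5, -0.9, -3.2]
width: 0.0372
```

```bash
python3 -c "
from station import state
print(state().keys())"; python3 -m creep '0 0 -0.003 0 0.2; 0 0 -0.004 0 0.2; 0 0 -0.004 0 0.2'
```

```text
dict_keys(['time_s', 'joint_positions', 'qvel', 'joint_torque', 'eef_pos', 'eef_rot', 'contact_force', 'torque', 'width'])
time_s: 11.4
eef_pos: [0.5664, -0.2365, 0.1469]
eef_rot: [0.001, 0.231, 0.973, -0.001]
contact_force: [0.2, -0.5, -3.4]
width: 0.0374
```

```bash
python3 -m creep '0 0 -0.003 0 0.2; 0 0 -0.004 0 0.2; 0 0 -0.004 0 0.2'
```

```text
time_s: 11.78
eef_pos: [0.5664, -0.2364, 0.1448]
eef_rot: [0.001, 0.231, 0.973, -0.001]
contact_force: [-0.8, -0.3, -2.8]
width: 0.0372
```

```bash
python3 -m creep '0 0 -0.003 0 0.2; 0 0 -0.004 0 0.2; 0 0 -0.004 0 0.2'
```

```text
time_s: 12.15
eef_pos: [0.5668, -0.2363, 0.1432]
eef_rot: [0.002, 0.231, 0.973, -0.001]
contact_force: [0.3, 0.5, 0.4]
width: 0.0375
```

Ball contact starts at TCP z ≈ 0.1435. I press on in small steps.

```bash
python3 -m creep '0 0 -0.003 0 0.2; 0 0 -0.004 0 0.2; 0 0 -0.004 0 0.2'
```

```text
time_s: 12.52
eef_pos: [0.5671, -0.2364, 0.1417]
eef_rot: [0.002, 0.231, 0.973, -0.001]
contact_force: [-0.2, 0.3, 5.5]
width: 0.0373
```

```bash
python3 -m creep '0 0 -0.003 0 0.2; 0 0 -0.004 0 0.2; 0 0 -0.004 0 0.2'
```

```text
time_s: 12.9
eef_pos: [0.5672, -0.2364, 0.1401]
eef_rot: [0.002, 0.231, 0.973, -0.001]
contact_force: [-0.2, 0.4, 5.1]
width: 0.0369
```

```bash
python3 -m creep '0 0 -0.003 0 0.2; 0 0 -0.004 0 0.2; 0 0 -0.004 0 0.2'
```

```text
time_s: 13.28
eef_pos: [0.5671, -0.2364, 0.1383]
eef_rot: [0.002, 0.231, 0.973, -0.001]
contact_force: [-0.8, 0.5, 5.0]
width: 0.0373
```

```bash
python3 -m creep '0 0 -0.003 0 0.2; 0 0 -0.004 0 0.2; 0 0 -0.004 0 0.2'
```

```text
time_s: 13.65
eef_pos: [0.5671, -0.2364, 0.1359]
eef_rot: [0.002, 0.231, 0.973, -0.001]
contact_force: [-0.1, 0.1, 1.6]
width: 0.0374
```

The ball is passed, with a peak of about 8 N and now a drag of about 4 N. Home is expected near TCP z ≈ 0.105. I go down moderately to about 0.116, then finely.

```bash
python3 -m creep '0 0 -0.005 0 0.2; 0 0 -0.01 0 0.2; 0 0 -0.015 0 0.2; 0 0 -0.018 0 0.2; 0 0 -0.018 0 0.2'
```

```text
time_s: 14.28
eef_pos: [0.5669, -0.2365, 0.1261]
eef_rot: [0.002, 0.231, 0.973, -0.001]
contact_force: [-0.1, 0.1, -1.7]
width: 0.0375
```

```bash
python3 -m creep '0 0 -0.005 0 0.2; 0 0 -0.01 0 0.2; 0 0 -0.015 0 0.2; 0 0 -0.015 0 0.2'
```

```text
time_s: 14.78
eef_pos: [0.5668, -0.2366, 0.118]
eef_rot: [0.002, 0.231, 0.973, -0.001]
contact_force: [1.0, -1.5, -1.3]
width: 0.0374
```

```bash
python3 - <<'E'
from station import *
import cv2
import numpy as np
w=snapshot("wrist");s=snapshot("scene")["image"][100:220,130:270];st=state();print(st["time_s"],st["eef_pos"],st["contact_force"],st["torque"])
cv2.imwrite("pics/w7.png",np.hstack([w["image"][:,130:430],cv2.resize(s,(490,420))]))
E
```

```text
14.875 [ 0.56681941 -0.23658934  0.11795243] [ 1.24556293 -0.66334273 -2.55354259] [ 0.06942071 -0.2944617   0.13300006]
```

View pics/w7.png

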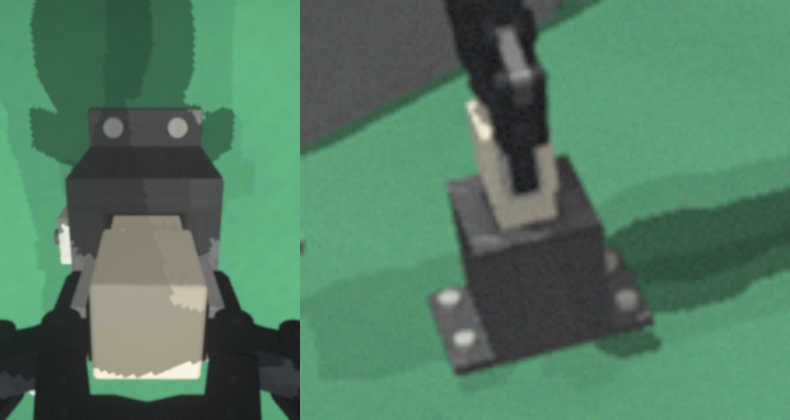

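The drift is unmoved in the hand, with its top edges at rows 285 and 378, same as before. The head is about 15 mm above the holder. Now fine steps.

```bash
python3 -m creep '0 0 -0.004 0 0.2; 0 0 -0.006 0 0.2; 0 0 -0.006 0 0.2'
```

```text
time_s: 15.25
eef_pos: [0.5668, -0.2366, 0.1146]
eef_rot: [0.002, 0.231, 0.973, -0.001]
contact_force: [0.4, -0.1, -2.2]
width: 0.0372
```

```bash
python3 -m creep '0 0 -0.003 0 0.2; 0 0 -0.004 0 0.2; 0 0 -0.004 0 0.2'
```

```text
time_s: 15.62
eef_pos: [0.5667, -0.2366, 0.1119]
eef_rot: [0.002, 0.231, 0.973, -0.001]
contact_force: [1.2, -1.3, -4.3]
width: 0.0375
```

```bash
python3 -m creep '0 0 -0.003 0 0.2; 0 0 -0.004 0 0.2; 0 0 -0.004 0 0.2'
```

```text
time_s: 16.0
eef_pos: [0.5663, -0.2365, 0.1097]
eef_rot: [0.001, 0.231, 0.973, -0.001]
contact_force: [-0.1, -1.2, -3.6]
width: 0.0372
```

The force dipped to -4.3 N at about 0.112, where the ball draws into the groove (click). Now I feel for the stop in 1 to 1.5 mm steps.

```bash
python3 -m creep '0 0 -0.003 0 0.2; 0 0 -0.003 0 0.2'
```

```text
time_s: 16.25
eef_pos: [0.5665, -0.2366, 0.1096]
eef_rot: [0.002, 0.231, 0.973, -0.001]
contact_force: [-2.8, -0.4, 5.4]
width: 0.0372
```

```bash
python3 -m creep '0 0 -0.003 0 0.2; 0 0 -0.003 0 0.2'
```

```text
time_s: 16.5
eef_pos: [0.5665, -0.2366, 0.1096]
eef_rot: [0.002, 0.231, 0.973, -0.001]
contact_force: [-2.4, 0.7, 6.3]
width: 0.0376
```

The push rises from -3.6 to +6 N with z held at 0.1096, so it is on the stop at a depth of about 69 mm, inside the 46 to 70 mm range. I do one slightly firmer push to confirm, well under 25 N.

```bash
python3 -m creep '0 0 -0.004 0 0.2; 0 0 -0.004 0 0.2'
```

```text
time_s: 16.75
eef_pos: [0.5666, -0.2366, 0.1096]
eef_rot: [0.002, 0.231, 0.973, -0.001]
contact_force: [-2.7, 1.0, 8.1]
width: 0.0374
```

Firm at 0.1096 with about 10 N net. I relax, open, and rise straight up.

```bash
python3 -m creep '0 0 0 0 0.2; 0 0 0 0 0.5; 0 0 0 0 0.76; 0 0 0 0 0.76; 0 0 0 0 0.76; 0 0 0 0 0.76'; python3 -m creep '0 0 0.02 0 0.76; 0 0 0.06 0 0.76; 0 0 0.12 0 0.76; 0 0 0.2 0 0.76; 0 0 0.28 0 0.76; 0 0 0.28 0 0.76; 0 0 0.28 0 0.76'
python3 - <<'E'
from station import *
import cv2,pickle
import numpy as np
w=snapshot("wrist");s=snapshot("scene");t=snapshot("top");pickle.dump((w,s,t),open("v8.pkl","wb"))
cv2.imwrite("pics/w8.png",w["image"]);cv2.imwrite("pics/s8.png",s["image"]);cv2.imwrite("pics/t8.png",t["image"])
st=state();print(st["eef_pos"],st["contact_force"],st["width"])
E
```

```text
time_s: 17.5
eef_pos: [0.5666, -0.2366, 0.1096]
eef_rot: [0.002, 0.231, 0.973, -0.001]
contact_force: [-0.2, -0.5, -0.7]
width: 0.0649
time_s: 18.38
eef_pos: [0.5661, -0.2364, 0.2496]
eef_rot: [0.002, 0.231, 0.973, -0.001]
contact_force: [-0.3, -0.9, -0.5]
width: 0.0648
[ 0.56584111 -0.23626123  0.24826505] [-0.30692254  0.1616422   0.22115716] 0.0649644761024352
```

View pics/w8.png

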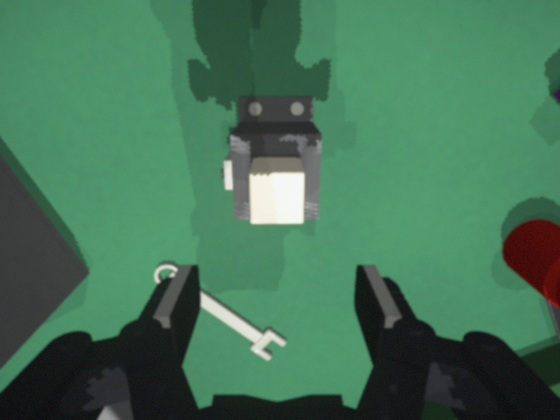

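View pics/s8.png

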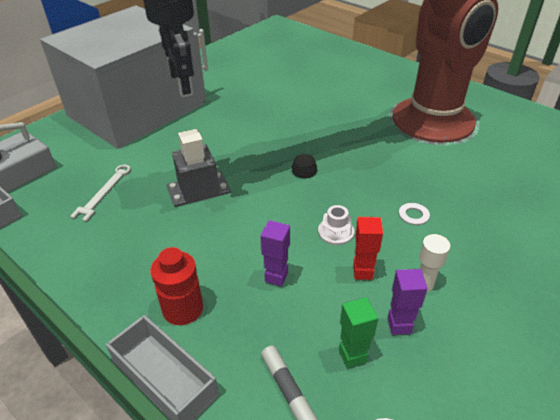

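The drift stands square in the holder, at wrist (278,198) and scene (191,147), and the bystanders are unmoved. One last height check of the head top from two views.

```bash
python3 - <<'E'
from q import *
import pickle
w,s,t=pickle.load(open("v8.pkl","rb"))
a=cv2.resize(w["image"][150:235,235:320],(390,390),interpolation=cv2.INTER_NEAREST)
b=cv2.resize(s["image"][120:180,165:225],(390,390),interpolation=cv2.INTER_NEAREST)
cv2.imwrite("pics/c8.png",np.hstack([a,b]))
# where a top face at given z would project
for z in(.130,.1366,.142): print(z,proj(w,(.5654,-.2367,z)).round(1),proj(s,(.5654,-.2367,z)).round(1))
E
```

```text
0.13 [276.  195.7] [189.4 137.5]
0.1366 [276.  198.7] [188.9 134.6]
0.142 [275.9 201.3] [188.5 132.2]
```

View pics/c8.png

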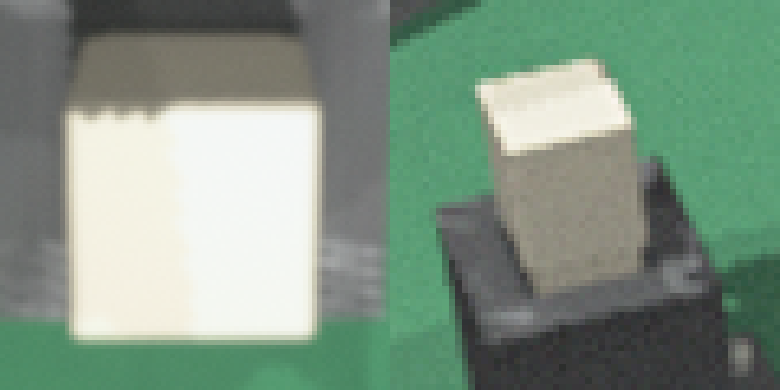

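```bash
python3 - <<'E'
from q import *
import pickle
w,s,t=pickle.load(open("v8.pkl","rb"));print(tri(w,(276.9,197.6),s,(189.6,135.9)))
from station import *
st=state();print(st["time_s"],st["contact_force"]);print(job_done())
E
```

```text
(array([ 0.5653106 , -0.23572661,  0.13416783]), np.float64(0.0005528287368736375))
18.525 [-0.30692254  0.1616422   0.22115716]
the job is handed in; nothing more can be done
None
```

The square off-white drift is home in the steel holder, released and handed in at 18.5 s with the gripper 14 cm above where it let go and touching nothing.

- **Ball and click:** The ball was felt from TCP z ≈ 0.1435 and passed at about 8 N net. The click showed as a dip in force near 0.112.
- **Stop:** The push then rose firmly at z = 0.1096, about 69 mm deep (expected 46 to 70 mm). The highest push I read there was about 10 N net, well under the 25 N limit, and z did not move.
- **After release:** The drift stands square in the well. Two views put its head top at 0.134 m, against 0.137 m worked out from the grasp; the 2.5 mm difference is slightly more than the 2 mm calibration figure. In the final scene picture the bystanders and look-alikes look unmoved.
- **Did not quite match:** The drag after the ball was weaker than described, from about 4 N falling to about 0 to 1 N. Contact was first felt about 34 mm before the stop, against the 38 mm given. The catch joint was not in the state, so I judged by force only.

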